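# Load the child-safe tablet store and hold its shutter open with the key

### The job

Carry the green scoop tray over to the blue hopper of the tablet store, tip it so that all three dishwasher tablets slide off into the hopper, and set the tray down flat on the worktop. Then take the red key from its stand, push it all the way into the brass lock past the sticky pins until the bow rests on the lock, and turn it a quarter turn clockwise so that the shutter opens and all the tablets drop into the store. The shutter is sprung: finish while still holding the key turned and fully in, and leave the other things on the worktop standing where they are.

Things in the scene. Friction and masses are not known exactly. Their poses are not given: they have to be found in the camera images.
- store: Fixed child-safe tablet store: a box 204 x 204 mm, see-through at its front and right side, deck (top) at z = 75 mm, inside floor at z = 4 mm. On the deck stand a blue hopper, centred at (-42, +28) mm, and a square brass lock block with a keyhole, at (-42, -60) mm. Origin at the centre of the underside, z up; turned by up to 0.25 rad.
- hopper (a point): Middle of the hopper's bottom, on the yellow shutter that closes it, 67 mm above the worktop; axes as the store's. The mouth there is 72 mm (x) by 74 mm (y); above it the sides +x, -x and +y flare out by 20 mm each to the rim, the side towards the lock (-y) is upright.
- hopper_top (a point): Point straight above hopper at the height of the hopper's rim (115 mm above the worktop); axes as the store's. The open top runs from x = -56 to +56 mm and from y = -37 to +57 mm about this point.
- keyhole (a point): Middle of the keyhole's mouth, on top of the brass block (42 x 42 mm, top 95 mm above the worktop); axes as the store's. The slot, 23 mm (x) by 8.5 mm (y), runs 20 mm straight down through the block. The bit goes in along x, either way round. Only when the bow's underside rests on the block can the key turn. Hopper wall 48 mm from here in +y, rim 20 mm higher.
- pin_a (a joint): Sticky lock pin in the -y side of the slot, 9 mm below its mouth: m pushed aside, 0 to 0.006 (0 = its end 1.5 mm from the middle plane). Holds by friction, about 6 N, and stays where pushed. The key's rounded tip pushes both pins aside under a downward push of some 6 to 15 N; small wiggles help.
- pin_b (a joint): The like pin in the +y side of the slot.
- plug (a joint): Angle of the lock's plug, which carries the yellow shutter: 0 = at rest, shutter closed; grows as the key turns clockwise seen from above; stop at 1.5 rad (a quarter turn); the mouth is wholly open at 1.27. A spring (about 0.1 N m at the stop) turns it back when the key is let go. The bit has about 0.2 rad of play in the plug, so turn the key that much farther.
- key: Steel key, red plastic bow, 45 g. Origin at the tip of its bit, z along the stem up to the bow. Bit 20 mm wide (x), 6 mm thick (y), 12 mm tall, rounded tip; stem 5 mm thick; bow from z = 34 to 74 mm, 36 mm wide (x), 10 mm thick (y): grip it across its thickness, in its upper half. Starts upright in the stand, hanging by the bow's underside; lift it 36 mm to free it.
- key_stand: Fixed wooden block 70 x 50 x 44 mm with a slot (24 x 10 mm, along its x) in the top that holds the key; origin at the centre of its underside. The key's axes start parallel to the block's.
- tray: Green scoop tray, 200 g. Origin under the centre of its floor, x to the open lip (at x = +47.5 mm), z up. Floor 95 (x) x 85 mm (y), 3 mm thick; walls 14 mm high at both sides and the back. Upright wooden handle at x = -78 mm: 12 mm thick (x), 44 mm wide (y), top at z = 62 mm; grip it from above across its thickness at about z = 45 mm. Starts flat, lip roughly towards +y.
- tablet_1: Pressed dishwasher tablet, white below and blue above with a red dot, 24 x 18 x 14 mm, 15 g; origin at its centre. It starts flat in the tray. It slides on the tray once that is tipped by about 20 to 25 degrees.
- tablet_2: Pressed dishwasher tablet, white below and blue above with a red dot, 24 x 18 x 14 mm, 15 g; origin at its centre. It starts flat in the tray. It slides on the tray once that is tipped by about 20 to 25 degrees.
- tablet_3: Pressed dishwasher tablet, white below and blue above with a red dot, 24 x 18 x 14 mm, 15 g; origin at its centre. It starts flat in the tray. It slides on the tray once that is tipped by about 20 to 25 degrees.
- salt: Bystander: small glass salt shaker with a grey top, 44 x 44 x 90 mm. Origin at the centre of its underside.
- spice: Bystander: glass spice jar with a red cap, 45 x 45 x 106 mm. Origin at the centre of its underside.
- honey: Bystander: honey jar with a green lid, 64 x 68 x 84 mm. Origin at the centre of its underside.
- tin: Bystander: food tin, 75 mm across and 110 mm tall. Origin at the centre of its underside.
- oil: Bystander: dark green oil bottle with a red cap, 61 x 62 x 267 mm. Origin at the centre of its underside.
There are look-alikes about, which are no part of the job. Several things look just like the tray: the one meant starts farthest from the robot's base.

How it is judged:
By the outcome, as a careful person would: the job done as asked, in the order asked, and still so for the second after the job is handed in, while the arm keeps its last pose, push and grip.
It also fails if it takes over 72 s, if anything falls off the work surface, if the arm or the gripper's body presses on something with over 40 N, if the wrist force passes 120 N, or if a joint passes its speed limit or range.

### The arm

A 7-joint arm with a two-finger parallel gripper is mounted at the origin on a cart in front of the work surface, level with it; the furniture and walls round the work are solid. World frame = base frame: x ahead of the robot, y to its left, z up, the work surface at z = 0. Lengths are in m, angles in rad, forces in N, time in s.
With the tool pointing down it reaches from about 0.4 to 0.9 m from the base axis. Payload 5.6 kg.
Tool frame: the origin (TCP) lies midway between the tips of the shut fingers; the grasp point (between the pads) lies 19 mm behind it; z points along the fingers, y is the line along which they close (so a half turn about z gives the same grasp; the last joint's range is limited). The gripper opens to 92 mm and grips with 3 to 60 N. Pads are 20 mm wide; open, the fingers measure 128 mm over their backs; the gripper's body (75 mm by 189 mm) begins 69 mm behind the grasp point.
Start: joints at [-1.298, 0.468, -0.012, 1.603, 0.006, 1.071, -0.056], TCP at [0.202, 0.618, 0.215] pointing down, gripper open.
Joint ranges: [-2.53, 2.53], [-0.31, 2.02], [-1.57, 1.55], [0.28, 2.44], [-1.29, 4.43], [0.15, 1.84], [-2.92, 2.92]. Speed limits (rad/s): [2.57, 2.57, 3.14, 3.14, 3.14, 3.14, 3.14].

### API

Orientations are given as a rotation vector (axis times angle).
In Python, from workcell import read_state, vision, job gives the robot as it stands. The module is installed in compiled form; this text tells all that it offers.
- The arm moves only by the tool servo_tool, never from a script. Its argument "series" is a list of rows, each a list of 7 numbers: the shift along the world's x, y, z in mm, then the turn, a rotation vector about the world's x, y, z in units of 5 degrees (1.0 is 5 degrees), then the closure, from -1 (fully open) to 1 (shut). In form: [[dx, dy, dz, rx, ry, rz, hand], ...]. A call has 1 to 20 rows; each row is the pose to reach, as a shift and turn from the pose commanded when the call began; what a row does not reach only later rows make up. A row lasts 1/10 s, in which the tool goes at most 50 mm and 8.59 degrees, less where a joint would pass 70% of its speed; a pose out of reach is approached as far as the arm can. A call with a gripper value outside its range is refused whole. The fingers move at their own pace and stop on an object; "force" is the grip in N (left out, the last holds). Time passes only in rows, so rows that repeat a pose let the fingers close. It gives the time, the measured TCP pose, the force, the opening and the grip force at its end, in the units of the state.
- read_state(): the state, without advancing time (a new reading comes with each control period).
- vision.grab_frame(name): name is "side" or "top"; returns a dict with "frame" (420x560x3 uint8, red, green, blue), "camera_matrix" (3x3 intrinsics, pixels), "T" (4x4, takes a point from camera to world coordinates). Camera axes: x right, y down, z forward; pixel columns grow to the right and rows downward; lengths in m; the calibration is good to about 2 mm. A picture is of the moment at which its call begins. There is no depth.
- job.sign_off(): hands the job in; it is judged then, once.
The state is a dict: "time_s": time; "joint_pos": joint angles; "qd": joint speeds; "joint_efforts": joint torques, N m; "tool_pos": TCP position; "orientation": TCP orientation; "ft_force": force on the tool from outside, world axes, zero at the start; "torque": the same for the moment, N m; "width": opening from 0.0 (shut) to 1.0 (fully open); "grip_force": force on a finger pad.
Only numpy, scipy, OpenCV 4.12 (cv2) and the standard library are available. Lean on these libraries where they do the work, as an engineer would, in place of code of your own. Each camera call takes 0.05 s, during which the arm holds its last target. There are 200 camera calls.

## Working session

There is one attempt and no reset: what is moved stays moved. The work goes in short steps, Python scripts to look and compute and a tool call to move; the robot and the scene stay as the last step left them, time stands still between calls to the robot, and variables do not carry over. Pictures are saved under pics/ and viewed, at most 10 in all, crops included, and the job is handed in when it is done.

Besides the shell and the picture viewer there is one more tool, called by a JSON object that holds its "op" and its "data". servo_tool: Moves the arm, as the interface text tells. Its arguments: {"type":"object","properties":{"series":{"type":"array","items":{"type":"array","items":{"type":"number"}}},"force":{"type":"number"}},"required":["series"]}

```bash
mkdir -p pics; cat > h.py <<'E'
import numpy as np, cv2
from workcell import read_state, vision, job
def grab(name):
    f=vision.grab_frame(name); np.savez(f'{name}.npz',K=f['camera_matrix'],T=f['T'],frame=f['frame']); return f
def load(name): return np.load(f'{name}.npz')
def px2w(name,u,v,z):
    c=load(name); d=c['T'][:3,:3]@np.linalg.solve(c['K'],[u,v,1.]); o=c['T'][:3,3]
    return o+d*(z-o[2])/d[2]
def w2px(name,p):
    c=load(name); q=c['T'][:3,:3].T@(np.array(p)-c['T'][:3,3]); q=c['K']@q; return q[:2]/q[2]
def save(name,fn,crop=None,s=1):
    im=load(name)['frame'][:,:,::-1]
    if crop: a,b,c,d=crop; im=im[b:d,a:c]
    cv2.imwrite('pics/'+fn,cv2.resize(im,None,fx=s,fy=s,interpolation=cv2.INTER_CUBIC))
E
python3 - <<'E'
from h import *
for n in('top','side'):
    f=grab(n); print(n,f['T'].round(3).tolist(),f['camera_matrix'].round(1).tolist())
a=np.vstack([load('top')['frame'],load('side')['frame']])[:,:,::-1]
save('top','top0.png',None,1.42);save('side','side0.png',None,1.42)
s=read_state();print(s)
E
```

```text
top [[-0.028, -0.992, 0.125, 0.415], [-1.0, 0.029, 0.002, 0.009], [-0.005, -0.125, -0.992, 1.244], [0.0, 0.0, 0.0, 1.0]] [[457.5, 0.0, 278.5], [0.0, 457.5, 209.7], [0.0, 0.0, 1.0]]
side [[0.956, -0.096, 0.276, 0.256], [-0.292, -0.329, 0.898, -1.053], [0.005, -0.939, -0.343, 0.502], [0.0, 0.0, 0.0, 1.0]] [[442.0, 0.0, 277.5], [0.0, 442.0, 210.8], [0.0, 0.0, 1.0]]
{'time_s': 0.1, 'joint_pos': array([-1.2979551 ,  0.46830296, -0.01161136,  1.60354686,  0.00598526,
        1.07142275, -0.05631891]), 'qd': array([-1.12617606e-04, -1.99296669e-03,  1.42918908e-03, -2.74344773e-03,
        5.16337724e-04,  5.88286277e-05,  2.53230635e-04]), 'joint_efforts': array([ 5.85932139e-04, -5.21649921e+01, -1.26642009e-02, -2.44364870e+01,
       -5.68229577e-02,  1.40391500e-02,  5.49253707e-05]), 'tool_pos': array([0.20178728, 0.61731115, 0.21372028]), 'orientation': array([-4.94165955e-01, -3.10232221e+00,  2.57227029e-03]), 'ft_force': array([-0.29403411, -0.17763579, -0.13209814]), 'torque': array([-0.01457074, -0.03425631, -0.02960132]), 'grip_force': 0.0, 'width': 1.0028493613338512}
```

View pics/top0.png

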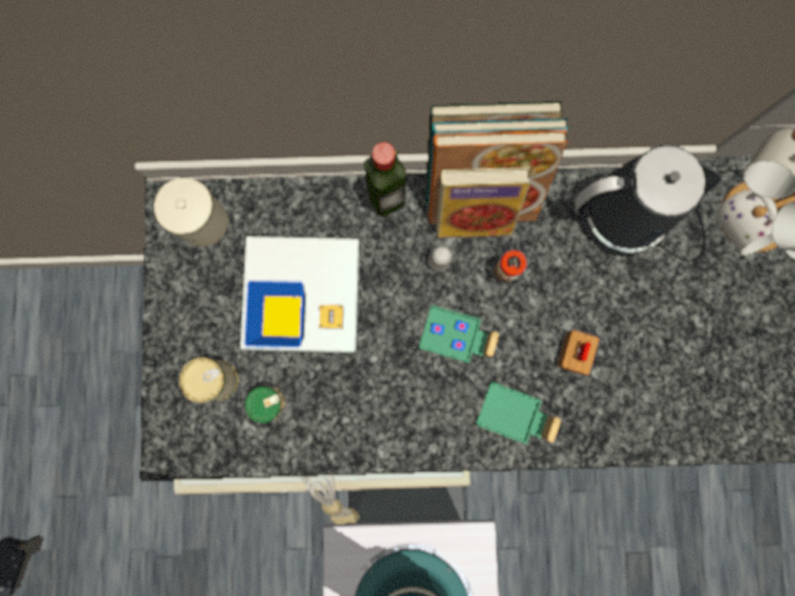

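View pics/side0.png

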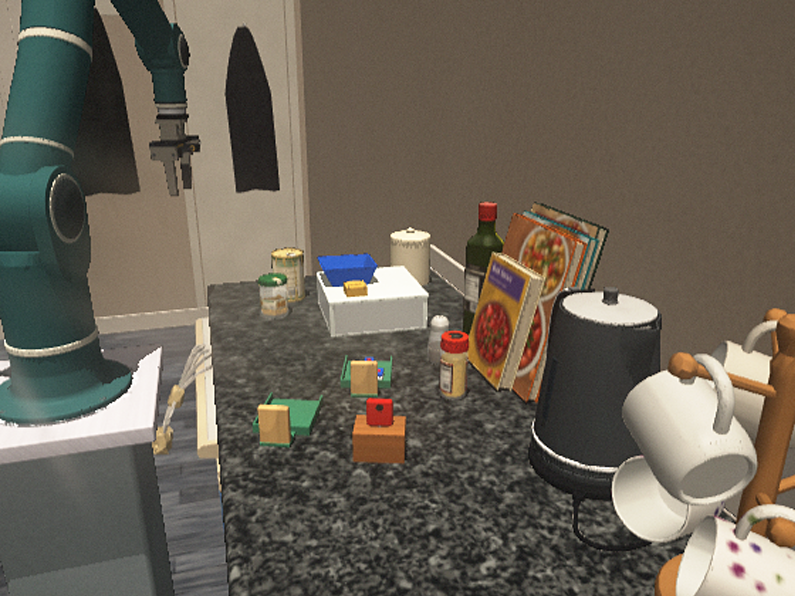

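Two tray candidates show in the top picture (enlarged pixels): one with three tablets at (450,333), and an empty one at (510,412), nearer the base at the bottom. I choose the one at (450,333). There is only one key and stand, at (580,352), and one store, at (300,295). The side view shows the same arrangement, with the key bow at (380,411). Next are close crops.

```bash
python3 - <<'E'
from h import *
save('top','c1.png',(160,155,300,260),5.6)
save('top','c2.png',(290,200,430,305),5.6)
for u,v in((450,333),(510,412),(580,352),(300,295)): print(px2w('top',u/1.42,v/1.42,0).round(3))
E
```

```text
[ 0.502 -0.091  0.   ]
[ 0.349 -0.198  0.   ]
[ 0.458 -0.337  0.   ]
[0.584 0.196 0.   ]
```

View pics/c1.png

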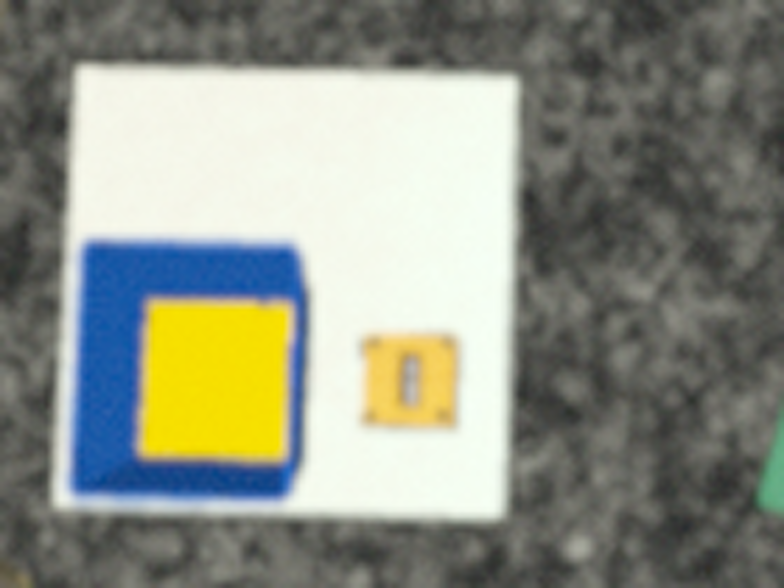

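View pics/c2.png

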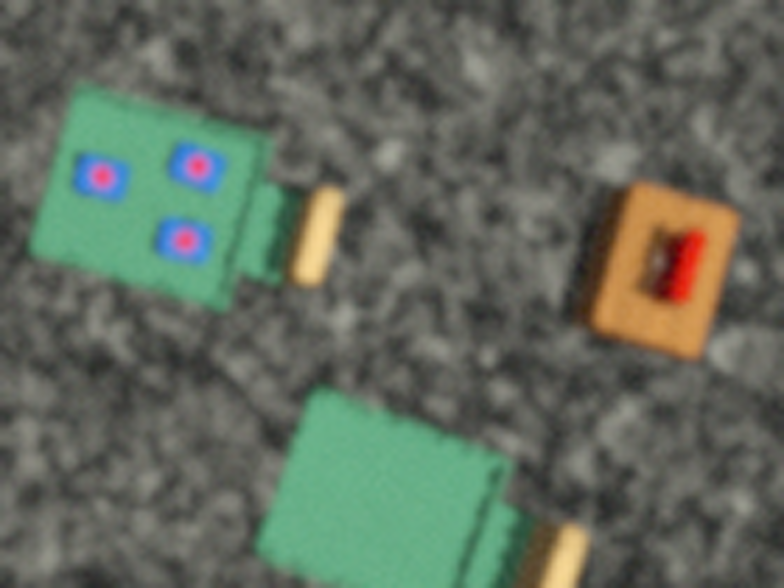

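c1: the deck corners are at about (75,65), (518,75), (507,518) and (55,508), the slot at (411,381) and the yellow shutter at (216,380). c2: the chosen tray holds three tablets, with its lip at left and its handle top at (318,236). The stand is at (667,270) with the key bow at (688,266).

```bash
python3 - <<'E'
from h import *
def C(pts,u0,v0,z): return np.array([px2w('top',u0+(x+.5)/5.6-.5,v0+(y+.5)/5.6-.5,z) for x,y in pts])
d=C([(75,65),(518,75),(507,518),(55,508)],160,155,.075)
print('deck',d.mean(0).round(4),[np.linalg.norm(d[i]-d[i-1]).round(4) for i in range(4)])
e=[d[0]-d[3],d[1]-d[2]]; print('yaw x',[np.arctan2(q[1],q[0]).round(3) for q in e]); e=[d[0]-d[1],d[3]-d[2]];print('yaw y',[np.arctan2(-q[0],q[1]).round(3) for q in e])
print('slot',C([(411,381)],160,155,.095).round(4),'blk',C([(364,335),(458,333),(455,427),(363,425)],160,155,.095).mean(0).round(4))
s=C([(147,298),(293,300),(288,462),(138,460)],160,155,.067);print('shutter',s.mean(0).round(4))
h=C([(320,188),(345,191),(319,286),(291,280)],290,200,.062);print('handle',h.mean(0).round(4));
q=h[0]+h[1]-h[2]-h[3];print('handle dir',np.arctan2(q[1],q[0]).round(3),[np.linalg.norm(h[i]-h[i-1]).round(4) for i in range(4)])
t=C([(80,88),(32,250)],290,200,.008);q=t[0]-t[1];print('lip',t.mean(0).round(4),np.linalg.norm(q),np.arctan2(q[1],q[0]))
t=C([(270,135),(228,308)],290,200,.017);q=t[0]-t[1];print('back',t.mean(0).round(4),np.linalg.norm(q),np.arctan2(q[1],q[0]))
t=C([(638,183),(740,213),(697,360),(595,325)],290,200,.044);print('stand',t.mean(0).round(4));q=t[0]+t[1]-t[2]-t[3];print(np.arctan2(q[1],q[0]),[np.linalg.norm(t[i]-t[i-1]).round(4) for i in range(4)])
b=C([(698,232),(678,301)],290,200,.084);q=b[0]-b[1];print('bow',b.mean(0).round(4),np.linalg.norm(q),np.arctan2(q[1],q[0]))
s=read_state()
from scipy.spatial.transform import Rotation as R
print(R.from_rotvec(s['orientation']).as_matrix().round(3))
E
```

```text
deck [0.5774 0.1849 0.075 ] [np.float64(0.2062), np.float64(0.2067), np.float64(0.2058), np.float64(0.2063)]
yaw x [np.float64(-0.044), np.float64(-0.046)]
yaw y [np.float64(-0.053), np.float64(-0.051)]
slot [[0.5312 0.1271 0.095 ]] blk [0.5317 0.1276 0.095 ]
shutter [0.5373 0.2199 0.067 ]
handle [ 0.4765 -0.1617  0.062 ]
handle dir -0.332 [np.float64(0.0446), np.float64(0.0116), np.float64(0.0456), np.float64(0.0131)]
lip [ 0.5155 -0.0441  0.008 ] 0.08201055469642887 -0.32117342408982136
back [ 0.4869 -0.1352  0.017 ] 0.08549626618838742 -0.280886225166284
stand [ 0.457  -0.3261  0.044 ]
-0.350480529671062 [np.float64(0.0698), np.float64(0.0492), np.float64(0.0719), np.float64(0.0495)]
bow [ 0.4569 -0.3242  0.084 ] 0.032666366634432974 -0.3443094798421144
[[-0.951  0.311 -0.   ]
 [ 0.311  0.951 -0.002]
 [-0.    -0.002 -1.   ]]
```

Store centre is (0.577,0.185) with yaw -0.05, and the sizes agree with the given ones. The handle is at (0.476,-0.162), tray heading 1.245, and the tool is already aligned (1.255). Moving above the handle.

{"op": "servo_tool", "data": {"series": [[200,-300,0,0,0,0,0],[200,-300,0,0,0,0,0],[200,-300,0,0,0,0,0],[200,-300,0,0,0,0,0],[200,-300,0,0,0,0,0],[200,-300,0,0,0,0,0],[200,-300,0,0,0,0,0],[274,-780,-90,0,0,0,0],[274,-780,-90,0,0,0,0],[274,-780,-90,0,0,0,0],[274,-780,-90,0,0,0,0],[274,-780,-90,0,0,0,0],[274,-780,-90,0,0,0,0],[274,-780,-90,0,0,0,0],[274,-780,-90,0,0,0,0],[274,-780,-90,0,0,0,0],[274,-780,-90,0,0,0,0],[274,-780,-90,0,0,0,0],[274,-780,-90,0,0,0,0],[274,-780,-90,0,0,0,0]]}}

```text
time_s: 2.1
tool_pos: [0.4757, -0.1608, 0.1244]
orientation: [-0.492, -3.102, -0.001]
ft_force: [0.5, 0.3, -0.2]
width: 0.501
grip_force: 0.0
```

{"op": "servo_tool", "data": {"series": [[0,-1,-40,0,0,0,0],[0,-1,-75,0,0,0,0],[0,-1,-97,0,0,0,0],[0,-1,-97,0,0,0,0],[0,-1,-97,0,0,0,0]]}}

```text
time_s: 2.6
tool_pos: [0.4763, -0.1618, 0.0281]
orientation: [-0.491, -3.103, -0.001]
ft_force: [0.3, -0.1, 0.2]
width: 0.502
grip_force: 0.0
```

```bash
python3 - <<'E'
from h import *
grab('side'); save('side','s1.png',(180,190,320,295),5.6)
s=read_state();print(s['tool_pos'],s['joint_pos'].round(2))
E
```

```text
[ 0.4768783  -0.16231649  0.02871281] [ 0.    0.52  0.32  2.1  -0.3   0.56  1.79]
```

View pics/s1.png

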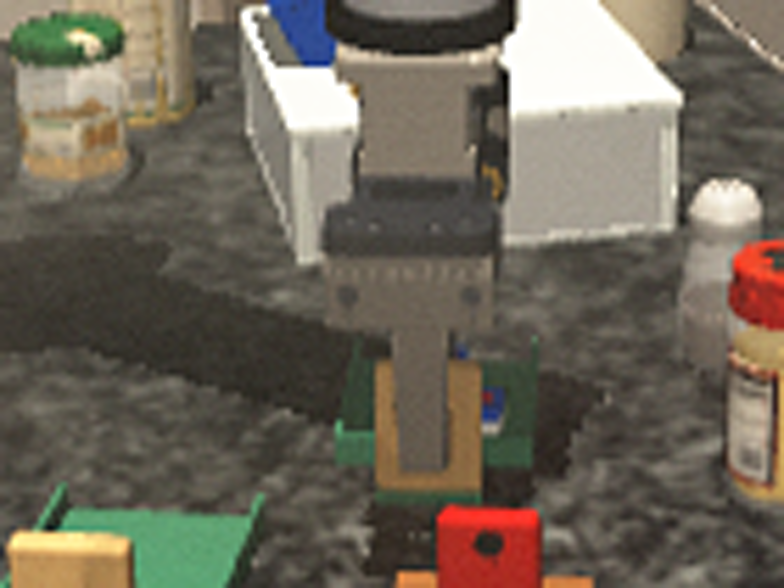

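The finger (pixel 425,400) is centred on the handle (428,425), so I grip and lift.

{"op": "servo_tool", "data": {"series": [[0,0,0,0,0,0,1],[0,0,0,0,0,0,1],[0,0,0,0,0,0,1],[0,0,0,0,0,0,1],[0,0,0,0,0,0,1],[0,0,0,0,0,0,1],[0,0,10,0,0,0,1],[0,0,30,0,0,0,1],[0,0,60,0,0,0,1],[0,0,95,0,0,0,1],[0,0,130,0,0,0,1],[0,0,160,0,0,0,1],[0,0,175,0,0,0,1],[0,0,180,0,0,0,1],[0,0,180,0,0,0,1]], "force": 55}}

```text
time_s: 4.15
tool_pos: [0.4757, -0.1632, 0.2078]
orientation: [0.494, 3.102, 0.0]
ft_force: [0.3, -0.3, -2.9]
width: 0.128
grip_force: 55.0
```

{"op": "servo_tool", "data": {"series": [[1,5,0,0,0,0.06,1],[3,14,0,0,0,0.18,1],[6,29,0,0,0,0.36,1],[10,46,0,0,0,0.58,1],[14,63,0,0,0,0.8,1],[18,80,0,0,0,1.02,1],[22,97,0,0,0,1.24,1],[26,114,0,0,0,1.46,1],[30,132,0,0,0,1.68,1],[34,149,0,0,0,1.9,1],[38,166,0,0,0,2.12,1],[42,183,0,0,0,2.34,1],[45,200,0,0,0,2.56,1],[48,215,0,0,0,2.74,1],[51,225,0,0,0,2.86,1],[53,232,0,0,0,2.96,1],[54,237,0,0,0,3.02,1],[54,239,0,0,0,3.04,1],[54,239,0,0,0,3.04,1]]}}

```text
time_s: 6.05
tool_pos: [0.5299, 0.0756, 0.2076]
orientation: [-0.08, -3.14, 0.0]
ft_force: [-0.6, 0.1, -2.2]
width: 0.127
grip_force: 55.0
```

```bash
python3 - <<'E'
from h import *
grab('top');grab('side')
a=load('top')['frame'][140:270,140:330,::-1];b=load('side')['frame'][130:260,180:370,::-1]
cv2.imwrite('pics/t1.png',cv2.resize(np.vstack([a,b]),None,fx=2.3,fy=2.3,interpolation=cv2.INTER_CUBIC))
s=read_state();print(s['tool_pos'],s['joint_pos'].round(2),s['ft_force'])
E
```

```text
[0.52984321 0.07521323 0.20760409] [-0.42  0.28  0.26  1.91 -0.09  0.97  1.4 ] [-0.07497946  0.37004299 -2.01853737]
```

View pics/t1.png

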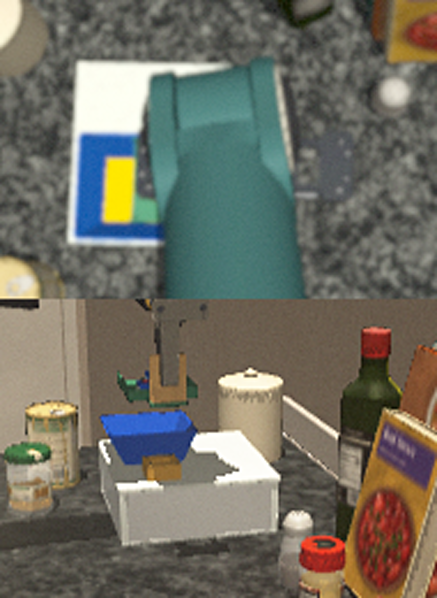

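The top crop shows the tray lip over the hopper and the side crop shows the tray level with its tablets aboard. Now I tip it about the lip.

{"op": "servo_tool", "data": {"series": [[0,1,-1,-0.5,0.03,0,1],[0,3,-1,-1,0.05,0,1],[0,5,-4,-1.5,0.08,0,1],[0,7,-6,-2,0.1,0,1],[0,9,-9,-2.5,0.13,0,1],[1,12,-12,-3,0.15,0,1],[1,14,-12,-3.5,0.18,0,1],[1,17,-12,-4,0.2,0,1],[1,20,-9,-4.5,0.23,0,1],[1,24,-6,-5,0.25,0,1],[1,27,-2,-5.5,0.28,0,1],[2,31,2,-6,0.3,0,1],[2,35,6,-6.5,0.33,0,1],[2,39,10,-7,0.35,0,1],[2,43,14,-7.5,0.38,0,1],[2,47,17,-8,0.4,0,1],[2,47,17,-8,0.4,0,1],[2,47,17,-8,0.4,0,1],[2,47,17,-8,0.4,0,1]]}}

```text
time_s: 8.05
tool_pos: [0.532, 0.1219, 0.2248]
orientation: [-0.077, -2.935, 1.068]
ft_force: [-0.0, 0.2, -1.3]
width: 0.124
grip_force: 55.0
```

```bash
python3 - <<'E'
from h import *
grab('top');grab('side')
a=load('top')['frame'][140:270,140:330,::-1];b=load('side')['frame'][130:260,180:370,::-1]
cv2.imwrite('pics/t2.png',cv2.resize(np.vstack([a,b]),None,fx=2.3,fy=2.3,interpolation=cv2.INTER_CUBIC))
s=read_state();print(s['tool_pos'],s['joint_pos'].round(2),s['ft_force'])
E
```

```text
[0.53201009 0.12196368 0.22491347] [-0.86  0.53  0.34  1.71  0.41  1.36  0.82] [ 0.28504076  0.2161944  -3.00866836]
```

View pics/t2.png

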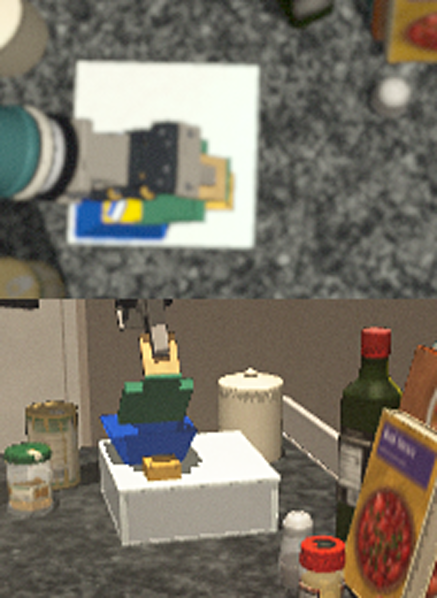

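A tablet shows in the hopper at (125,210) and the tray is tipped about 40° just over the rim. I tip a bit more, shake slightly, then level and back off.

{"op": "servo_tool", "data": {"series": [[0,8,5,-0.8,0.04,0,1],[0,15,10,-1.6,0.08,0,1],[0,15,14,-1.6,0.08,0,1],[0,15,10,-1.6,0.08,0,1],[0,15,10,-1.6,0.08,0,1],[0,15,14,-1.6,0.08,0,1],[0,0,30,0,0,0,1],[0,-15,40,1.5,-0.08,0,1],[0,-30,40,3,-0.15,0,1],[0,-45,40,4.5,-0.22,0,1],[0,-60,35,6,-0.3,0,1],[0,-75,30,7.5,-0.37,0,1],[0,-85,25,8,-0.4,0,1],[0,-120,20,8,-0.4,0,1],[0,-160,20,8,-0.4,0,1],[0,-200,20,8,-0.4,0,1],[0,-210,20,8,-0.4,0,1],[0,-210,20,8,-0.4,0,1]]}}

```text
time_s: 9.95
tool_pos: [0.5311, -0.0901, 0.2452]
orientation: [0.087, 3.14, -0.001]
ft_force: [-0.0, 0.5, -2.4]
width: 0.129
grip_force: 55.0
```

```bash
python3 - <<'E'
from h import *
grab('top');grab('side')
a=load('top')['frame'][140:270,140:330,::-1];b=load('side')['frame'][130:260,180:370,::-1]
cv2.imwrite('pics/t3.png',cv2.resize(np.vstack([a,b]),None,fx=2.3,fy=2.3,interpolation=cv2.INTER_CUBIC))
s=read_state();print(s['tool_pos'],s['joint_pos'].round(2),s['ft_force'])
E
```

```text
[ 0.5316764  -0.08630732  0.24480169] [-0.24  0.25  0.4   1.87 -0.11  1.05  1.73] [-0.08685526  0.99110987 -2.3166315 ]
```

View pics/t3.png

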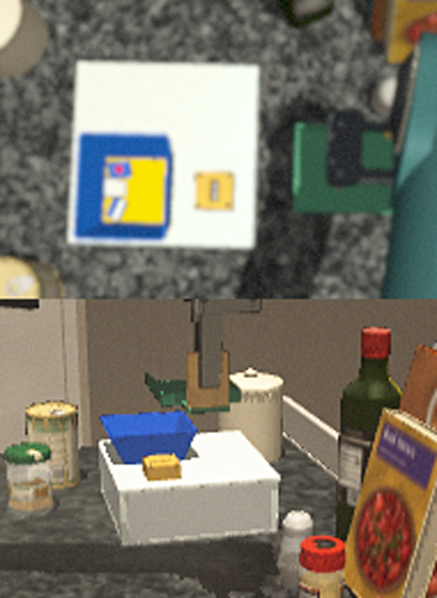

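All three tablets lie in the hopper, at (118,168), (115,187) and (115,208), and the tray is empty. I set it back in its original spot.

{"op": "servo_tool", "data": {"series": [[-25,-35,-20,0,0,-1.5,1],[-55,-74,-50,0,0,-3.04,1],[-55,-74,-90,0,0,-3.04,1],[-55,-74,-130,0,0,-3.04,1],[-55,-74,-165,0,0,-3.04,1],[-55,-74,-190,0,0,-3.04,1],[-55,-74,-203,0,0,-3.04,1],[-55,-74,-210,0,0,-3.04,1],[-55,-74,-213,0,0,-3.04,1],[-55,-74,-215,0,0,-3.04,1],[-55,-74,-216,0,0,-3.04,1],[-55,-74,-217,0,0,-3.04,1],[-55,-74,-217,0,0,-3.04,1]]}}

```text
time_s: 11.35
tool_pos: [0.4772, -0.1612, 0.028]
orientation: [0.494, 3.102, 0.0]
ft_force: [-0.8, 0.7, -2.5]
width: 0.128
grip_force: 55.0
```

{"op": "servo_tool", "data": {"series": [[0,0,-0.5,0,0,0,1],[0,0,-1,0,0,0,1],[0,0,-1,0,0,0,1]]}}

```text
time_s: 11.65
tool_pos: [0.4772, -0.1612, 0.0279]
orientation: [0.494, 3.102, 0.001]
ft_force: [-2.1, 0.6, 10.6]
width: 0.13
grip_force: 55.0
```

{"op": "servo_tool", "data": {"series": [[0,0,0.7,0,0,0,1],[0,0,0.7,0,0,0,0],[0,0,0.7,0,0,0,0],[0,0,0.7,0,0,0,0],[0,0,0.7,0,0,0,0],[0,0,30,0,0,0,0],[0,0,75,0,0,0,0],[0,0,110,0,0,0,0],[-10,-80,110,0,0,-0.17,0],[-19,-163,110,0,0,-0.34,0],[-19,-163,110,0,0,-0.34,0],[-19,-163,110,0,0,-0.34,0],[-19,-163,110,0,0,-0.34,0],[-19,-163,110,0,0,-0.34,0],[-19,-163,110,0,0,-0.34,0]], "force": 40}}

```text
time_s: 13.15
tool_pos: [0.4585, -0.3217, 0.1362]
orientation: [-0.535, -3.095, -0.003]
ft_force: [0.2, -0.4, -0.7]
width: 0.5
grip_force: 0.0
```

```bash
python3 - <<'E'
from h import *
grab('top');grab('side')
a=load('top')['frame'][190:320,280:470,::-1];b=load('side')['frame'][220:350,170:360,::-1]
cv2.imwrite('pics/k1.png',cv2.resize(np.vstack([a,b]),None,fx=2.3,fy=2.3,interpolation=cv2.INTER_CUBIC))
s=read_state();print(s['tool_pos'],s['joint_pos'].round(2),s['ft_force'],s['orientation'])
print(w2px('side',(.457,-.325,.084)),w2px('side',(.457,-.325,.044)), w2px('side',s['tool_pos']))
E
```

```text
[ 0.45863454 -0.32212936  0.13645187] [ 0.16  0.44  0.5   1.92 -0.28  0.85  2.03] [-0.71136626  0.59381309 -0.11669146] [-5.35444797e-01 -3.09545808e+00 -1.60159440e-03]
[265.92493707 280.09870583] [266.01477529 298.17090104] [266.22692116 254.75672831]
```

View pics/k1.png

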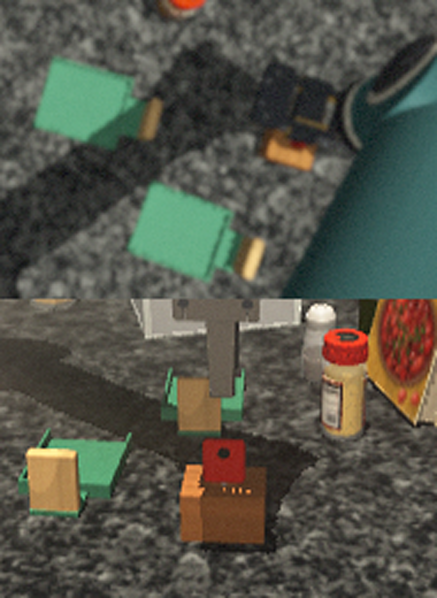

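The tray is standing flat at its place (95,100). The bow top is at side pixel (267,281) against (266,280) predicted, so the position is good. Descend and grip.

{"op": "servo_tool", "data": {"series": [[0,-2,-40,0,0,0,0],[0,-2,-70,0,0,0,0],[0,-2,-80,0,0,0,0],[0,-2,-81,0,0,0,0],[0,-2,-81,0,0,0,0],[0,-2,-81,0,0,0,1],[0,-2,-81,0,0,0,1],[0,-2,-81,0,0,0,1],[0,-2,-81,0,0,0,1],[0,-2,-81,0,0,0,1],[0,-2,-81,0,0,0,1]], "force": 45}}

```text
time_s: 14.35
tool_pos: [0.4581, -0.3262, 0.0559]
orientation: [0.54, 3.094, -0.0]
ft_force: [0.0, 1.0, 1.3]
width: 0.103
grip_force: 45.0
```

{"op": "servo_tool", "data": {"series": [[0,0,8,0,0,0,1],[0,0,18,0,0,0,1],[0,0,30,0,0,0,1],[0,0,45,0,0,0,1],[0,0,70,0,0,0,1],[0,0,100,0,0,0,1],[0,0,120,0,0,0,1],[10,40,120,0,0,0.4,1],[20,90,120,0,0,0.8,1],[30,140,120,0,0,1.2,1],[40,190,120,0,0,1.7,1],[48,240,120,0,0,2.2,1],[56,290,120,0,0,2.6,1],[63,340,120,0,0,3,1],[69,390,120,0,0,3.38,1],[74,430,120,0,0,3.38,1],[74,450,115,0,0,3.38,1],[74,453,110,0,0,3.38,1],[74,453,110,0,0,3.38,1],[74,453,110,0,0,3.38,1]]}}

```text
time_s: 16.35
tool_pos: [0.532, 0.1248, 0.166]
orientation: [0.084, 3.14, -0.001]
ft_force: [0.5, -0.4, -0.3]
width: 0.105
grip_force: 45.0
```

```bash
python3 - <<'E'
from h import *
grab('top');grab('side')
save('side','k2.png',(215,150,305,218),8.8)
s=read_state();print(s['tool_pos'],s['joint_pos'].round(2),s['ft_force'],s['orientation'])
for z in(.075,.095):
  for d in((-21,-21),(21,-21),(21,21),(-21,21)):
    c,q=np.cos(-.05),np.sin(-.05);p=[.5318+(c*d[0]-q*d[1])/1e3,.1273+(q*d[0]+c*d[1])/1e3,z]
    print(d,z,((w2px('side',p)-[215,150])*8.8).round(0))
T=s['tool_pos']
for dx,dz,n in((0,-.045,'tip'),(0.018,-.011,'bowBR'),(-.018,-.011,'bowBL'),(.01,-.045,'tipR'),(-.01,-.045,'tipL')):
    print(n,((w2px('side',T+[dx,-.05*dx,dz])-[215,150])*8.8).round(0))
E
```

```text
[0.53223196 0.12486619 0.16608717] [-0.54  0.35  0.31  1.92 -0.13  0.89  1.35] [ 0.25308548 -0.63762796 -0.96865738] [ 8.41931539e-02  3.13987905e+00 -5.15558511e-04]
(-21, -21) 0.075 [246. 519.]
(21, -21) 0.075 [373. 508.]
(21, 21) 0.075 [348. 467.]
(-21, 21) 0.075 [224. 477.]
(-21, -21) 0.095 [245. 460.]
(21, -21) 0.095 [373. 450.]
(21, 21) 0.095 [347. 411.]
(-21, 21) 0.095 [223. 420.]
tip [299. 361.]
bowBR [352. 257.]
bowBL [241. 264.]
tipR [329. 359.]
tipL [268. 363.]
```

View pics/k2.png

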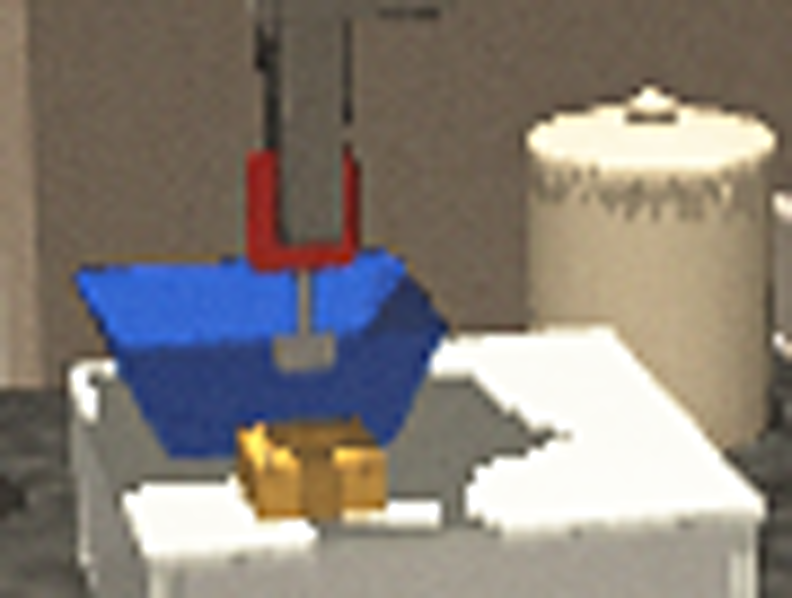

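The key hangs upright above the lock, with the bit at (305,352) and block front-bottom corners at about (258,518) and (386,512). That puts the block roughly 2 mm further in +x relative to the key than aimed. I've used my picture views, so I fit numerically.

```bash
cat > fit.py <<'E'
from h import *
from scipy.optimize import minimize
def box(c,yaw,sx,sy,z0,z1):
    R=np.array([[np.cos(yaw),-np.sin(yaw)],[np.sin(yaw),np.cos(yaw)]])
    return [[*(np.array(c)+R@[a*sx/2,b*sy/2]),z] for a in(-1,1) for b in(-1,1) for z in(z0,z1)]
def cov(pts,S=16,win=(215,150,305,218)):
    a,b,c,d=win; p=np.array([w2px('side',q) for q in pts])+.5-[a,b]
    h=cv2.convexHull((p*S).astype(np.float32)).round().astype(np.int32)
    m=np.zeros(((d-b)*S,(c-a)*S),np.float32);cv2.fillConvexPoly(m,h,1)
    return cv2.resize(m,(c-a,d-b),interpolation=cv2.INTER_AREA)
def fit(mask,f,x0):
    return minimize(lambda p:np.abs(cov(f(p))-mask).sum(),x0,method='Nelder-Mead',options=dict(initial_simplex=np.array([x0,x0+[.004,0],x0+[0,.004]]),xatol=1e-4,fatol=.05))
if __name__=='__main__':
    im=load('side')['frame'][150:218,215:305]; hsv=cv2.cvtColor(im,cv2.COLOR_RGB2HSV).astype(int);H,S,V=hsv.transpose(2,0,1)
    mb=((H>10)&(H<28)&(S>130)); mb[:45]=0
    n,l,st,_=cv2.connectedComponentsWithStats(mb.astype(np.uint8));mb=(l==1+st[1:,4].argmax()).astype(np.float32)
    r=fit(mb,lambda p:box(p,-.05,.042,.042,.075,.095),np.array([.532,.127]));print('block',r.x.round(4),r.fun.round(1),mb.sum())
    mr=((H<8)|(H>172))&(S>130);n,l,st,_=cv2.connectedComponentsWithStats(mr.astype(np.uint8));
    k=cv2.convexHull(np.argwhere(mr)[:,::-1].astype(np.int32));m=np.zeros(mr.shape,np.float32);cv2.fillConvexPoly(m,k,1)
    T=read_state()['tool_pos'];b=T[2]-.0459
    r=fit(m,lambda p:box(p,-.05,.036,.010,b+.034,b+.074),T[:2].copy());print('bow',r.x.round(4),r.fun.round(1),m.sum(),'tcp',T.round(4))
    print(st[1:])
E
python3 fit.py
```

```text
block [0.5344 0.126 ] 25.8 156.0
bow [0.5324 0.1216] 19.8 176.0 tcp [0.5322 0.1249 0.1661]
[[28 17 13 14 94]]
```

```bash
python3 - <<'E'
from fit import *
im=load('side')['frame'][150:218,215:305]; hsv=cv2.cvtColor(im,cv2.COLOR_RGB2HSV).astype(int);H,S,V=hsv.transpose(2,0,1)
m=((H>8)&(H<30)&(S>110))
c=cov(box((.5344,.126),-.05,.042,.042,.075,.095))
for v in range(45,62): print(v,''.join(('#' if m[v,u] else '.') + ('o' if c[v,u]>.5 else ' ') for u in range(22,50)))
mr=((H<8)|(H>172))&(S>130)
for v in range(14,34): print(v,''.join('#' if mr[v,u] else '.' for u in range(24,46)))
# yaw of block top etc: top camera refit
E
```

```text
45 . . . . . . . . . . . . . . . . . . . . . . . . . . . . 
46 . . . . . . . . . . . . . . . . . . . . . . . . . . . . 
47 . . . . . . . . . . . . . . . . .o.o.o. . . . . . . . . 
48 . . . . . .o.o#o.o.o.o#o#o#o#o#o#o#o#o.o. . . . . . . . 
49 . . . . . #o#o#o#o#o#o#o#o#o#o#o#o#o#o#o. . . . . . . . 
50 . . . . . #o#o#o#o#o#o#o#o#o#o#o#o#o#o#o.o. . . . . . . 
51 . . . . . #o#o#o#o#o#o#o#o#o#o#o#o#o#o#o#o.o. . . . . . 
52 . . . . . #o#o#o#o#o#o#o#o#o#o#o#o#o#o#o#o#o. . . . . . 
53 . . . . . #o#o#o#o#o#o#o#o#o#o#o#o#o#o#o#o#o. . . . . . 
54 . . . . . #o#o#o#o#o#o#o#o#o#o#o#o#o#o#o#o#o. . . . . . 
55 . . . . . .o#o#o#o#o#o#o#o#o#o#o#o#o#o#o#o#o. . . . . . 
56 . . . . . . #o#o#o#o#o#o#o#o#o#o#o#o#o#o#o#o. . . . . . 
57 . . . . . . .o#o#o#o#o#o#o#o#o#o#o#o#o#o#o#o. . . . . . 
58 . . . . . . . #o#o#o#o#o#o#o#o#o#o.o.o.o. . . . . . . . 
59 . . . . . . . . . . . . . . . . . . . . . . . . . . . . 
60 . . . . . . . . . . . . . . . . . . . . . . . . . . . . 
61 . . . . . . . . . . . . . . . . . . . . . . . . . . . . 
14 ......................
15 ......................
16 ......................
17 ....####.......#......
18 ....####.......#......
19 ....####.......##.....
20 ....####.......##.....
21 ....####.......##.....
22 ....####.......##.....
23 ....####.......##.....
24 ....####.......##.....
25 ....####.......##.....
26 ....####.......##.....
27 ....####.......##.....
28 ....#############.....
29 ....############......
30 .....###..##..........
31 ......................
32 ......................
33 ......................
```

{"op": "servo_tool", "data": {"series": [[1.5,2.8,-10,0,0,0,1],[1.5,2.8,-20,0,0,0,1],[1.5,2.8,-22,0,0,0,1],[1.5,2.8,-22,0,0,0,1],[1.5,2.8,-22,0,0,0,1]], "force": 60}}

```text
time_s: 16.95
tool_pos: [0.5334, 0.1295, 0.1435]
orientation: [-0.08, -3.14, 0.0]
ft_force: [0.0, -0.0, 0.7]
width: 0.106
grip_force: 60.0
```

```bash
python3 - <<'E'
from fit import *
grab('side'); s=read_state();T=s['tool_pos'];print(T.round(4),s['ft_force'].round(1))
im=load('side')['frame'][150:218,215:305];g=cv2.cvtColor(im,cv2.COLOR_RGB2HSV).astype(int);H,S,V=g.transpose(2,0,1)
mr=((H<8)|(H>172))&(S>130)
k=cv2.convexHull(np.argwhere(mr)[:,::-1].astype(np.int32));m=np.zeros(mr.shape,np.float32);cv2.fillConvexPoly(m,k,1);b=T[2]-.0459
r=fit(m,lambda p:box(p,-.05,.036,.010,b+.034,b+.074),T[:2].copy());print('bow',r.x.round(4),r.fun.round(1),m.sum())
for v in range(32,60): print(v,' '.join('%3d'%S[v,u] for u in range(24,50)))
E
```

```text
[0.5336 0.1296 0.1437] [-0.7 -0.  -0.3]
bow [0.5335 0.1275] 17.1 174.0
32 192 190 193 200 132 199 196 183  26  51  48  48  56  49  39 192 148 193 193 181 178 122 142  22  75  66
33 192 191 188 204 143 195 195 172  20  53  44  45  53  43  36 185 129 199 186 182 145 115 132 123  25  72
34 187 188 190 198 128 201 195 188  70  37  44  36  89  84  75 198 138 193 189 155 130 126 126 122 134  73
35 190 188 191 195 140 205 182 190 178 167 166 160 173 183 170 200 190 198 166 108 120 132 122 133 136  65
36 192 183 188 193  93 212 201 200 191 196 209 206 197 200 207 212 154 195 120 126 126 127 127 121 133 140
37 192 191 191 191 181 153 208 152 151 148 143 119 123 119 114  99 129 171 125 125 139 141 146 130 150 155
38 189 177 183 184 191 115 125 121 108  97  43  54 139 147 140 153 161 155 144 151 143 148 150 148 162 172
39 163 158 161 159 161 170 169 165 166 154  40  82 155 163 148 161 160 152 156 150 153 149 144 157 157 118
40 157 151 153 150 159 151 160 153 157 133  40  86 161 153 159 156 140 151 147 146 155 151 158 147 161   6
41 152 162 154 153 152 165 154 154 156 130  44  79 161 159 155 151
[... 1266 characters left out ...]
60 153 161 160 166 160 156 163 139  20  33  35  31  32  28
54  10   7  38 166 161 173 164 162 160 165 157 158 162 157 153 163 162 161 165 144  22  30  36  41  21  35
55   5   3   0  80 159 166 167 164 166 162 159 162 156 156 154 162 167 166 171 146  21  28  24  37  28  35
56   7   5   1  67 164 171 170 166 168 172 162 159 166 162 154 166 165 161 174 147  26  34  38  41  34  35
57   7   6   5   6  81 173 167 159 169 171 160 167 163 158 160 175 178 174 178 162   0   6   7   8   1  45
58   7   6   6   3   4 181 182 177 177 184 184 148 139 151 121  86  81  88  41  41   0   0   0   0   0   0
59   6   7   6   6   1  48  44  40   5   5   0  54  58  57  47  66  65  63  42  41  29  29  32  28  32  31
```

{"op": "servo_tool", "data": {"series": [[0.2,-1.8,0,0,0,0,1],[0.2,-1.8,0,0,0,0,1],[0.2,-1.8,-1,0,0,0,1],[0.2,-1.8,-2,0,0,0,1],[0.2,-1.8,-3,0,0,0,1],[0.2,-1.8,-3.5,0,0,0,1],[0.2,-1.8,-3.5,0,0,0,1]]}}

```text
time_s: 17.7
tool_pos: [0.5335, 0.1279, 0.1399]
orientation: [-0.079, -3.14, 0.0]
ft_force: [0.3, -0.8, -0.1]
width: 0.105
grip_force: 60.0
```

Tip nominally at z=0.094, with no contact yet. Continue gently.

{"op": "servo_tool", "data": {"series": [[0,0,-0.5,0,0,0,1],[0,0,-1,0,0,0,1],[0,0,-1.5,0,0,0,1],[0,0,-1.5,0,0,0,1]]}}

```text
time_s: 18.1
tool_pos: [0.5336, 0.1278, 0.1385]
orientation: [-0.08, -3.14, 0.0]
ft_force: [0.1, -0.1, 0.0]
width: 0.104
grip_force: 60.0
```

{"op": "servo_tool", "data": {"series": [[0,0,-0.5,0,0,0,1],[0,0,-1,0,0,0,1],[0,0,-1.5,0,0,0,1],[0,0,-2,0,0,0,1],[0,0,-2,0,0,0,1]]}}

```text
time_s: 18.6
tool_pos: [0.5336, 0.1278, 0.1365]
orientation: [-0.079, -3.14, 0.0]
ft_force: [0.1, 0.6, -0.5]
width: 0.103
grip_force: 60.0
```

The tip is 4 mm inside the slot without contact. On to the pins.

{"op": "servo_tool", "data": {"series": [[0,0,-1,0,0,0,1],[0,0,-2,0,0,0,1],[0,0,-3,0,0,0,1],[0,0,-4,0,0,0,1],[0,0,-4.5,0,0,0,1],[0,0,-4.5,0,0,0,1]]}}

```text
time_s: 19.2
tool_pos: [0.5337, 0.1277, 0.1321]
orientation: [0.08, 3.141, -0.0]
ft_force: [-0.2, -0.1, -0.6]
width: 0.104
grip_force: 60.0
```

{"op": "servo_tool", "data": {"series": [[0,0,-1,0,0,0,1],[0,0,-2,0,0,0,1],[0,0,-3,0,0,0,1],[0,0,-3,0,0,0,1]]}}

```text
time_s: 19.6
tool_pos: [0.5345, 0.128, 0.1295]
orientation: [0.08, 3.139, 0.001]
ft_force: [0.9, -0.2, 1.0]
width: 0.101
grip_force: 60.0
```

{"op": "servo_tool", "data": {"series": [[0,0,-1,0,0,0,1],[0,0.4,-1.5,0,0,0,1],[0,-0.4,-2,0,0,0,1],[0,0.4,-2.5,0,0,0,1],[0,0,-3,0,0,0,1],[0,0,-3,0,0,0,1]]}}

```text
time_s: 20.2
tool_pos: [0.5332, 0.1281, 0.1257]
orientation: [-0.079, -3.14, -0.0]
ft_force: [0.9, 0.5, -1.7]
width: 0.108
grip_force: 60.0
```

{"op": "servo_tool", "data": {"series": [[0,0.3,-1,0,0,0,1],[0,-0.3,-2,0,0,0,1],[0,0.3,-3,0,0,0,1],[0,-0.3,-4,0,0,0,1],[0,0.3,-5,0,0,0,1],[0,0,-6,0,0,0,1],[0,0,-6,0,0,0,1]]}}

```text
time_s: 20.9
tool_pos: [0.5333, 0.128, 0.1197]
orientation: [-0.079, -3.14, -0.0]
ft_force: [1.7, 1.6, -2.2]
width: 0.103
grip_force: 60.0
```

{"op": "servo_tool", "data": {"series": [[0,0.3,-1,0,0,0,1],[0,-0.3,-2,0,0,0,1],[0,0.3,-3,0,0,0,1],[0,-0.3,-4,0,0,0,1],[0,0.3,-5,0,0,0,1],[0,0,-6,0,0,0,1],[0,0,-7,0,0,0,1],[0,0,-8,0,0,0,1],[0,0,-8,0,0,0,1]]}}

```text
time_s: 21.8
tool_pos: [0.5335, 0.1278, 0.1119]
orientation: [-0.079, -3.14, 0.0]
ft_force: [-0.4, 0.6, -0.7]
width: 0.103
grip_force: 60.0
```

```bash
python3 - <<'E'
from fit import *
grab('side'); s=read_state();T=s['tool_pos'];print(T.round(4),s['ft_force'].round(1))
im=load('side')['frame'][150:218,215:305];g=cv2.cvtColor(im,cv2.COLOR_RGB2HSV).astype(int);H,S,V=g.transpose(2,0,1)
for v in range(30,60): print(v,''.join('r' if (h<8 or h>172) and s>130 else 'y' if 8<=h<30 and s>110 else 'b' if s>110 else '.' for h,s in zip(H[v,20:52],S[v,20:52])))
b=.0612; print('bow bottom at TCP-.0119:',(w2px('side',[T[0],T[1]-.005,T[2]-.0119])-[215,150]).round(1))
E
```

```text
[0.5335 0.1278 0.1119] [ 0.4  0.9 -0.4]
30 bbbbbbbbbbb.........bbbbbb......
31 bbbbbbbbbbb.........bbbbbbb.....
32 bbbbbbbbbbb.........bbbbbbb.....
33 bbbbbbbbbbb.........bbbbbbbb....
34 bbbbbbbbbbb.........bbbbbbbbb...
35 bbbbbbbbbbbr........bbbbbbbbb...
36 bbbbbbbbbrrr........rbbbbbbbbb..
37 bbbbbbbbbrrr........rbbbbbbbbbb.
38 bbbbbbbb.rrr.......yrbbbbbbbbb..
39 bbbbbbbb.rrr........rbbbbbbbbb..
40 bbbbbbbb.rrr........rbbbbbbbb...
41 bbbbbbbb.rrr.......yrbbbbbbbb...
42 bbbbbbbb.rrr........rbbbbbbb....
43 bbbbbbbbbrrr........rbbbbbbb....
44 bbbbbbbbbrrr.......brbbbbbb.....
45 bbbbbbbbbrrrr.....brrbbbbbb.....
46 bbbbbbbbbrrrrrrrrrrrrbbbbb......
47 bbbbbbbbbrrrrrrrrrrrybbbbb......
48 bbbbbbb..rrrrrb.yyyyy.bbb.......
49 bbbbbbbyyyyyyy..yyyyyy.bb.......
50 bbbbbbbyyyyyyyy.yyyyyy..........
51 bbbbbb.yyy.yyyyyyyyyyyy.........
52 .......yyyyyyyyyyyyyyyyy........
53 .......yyyyyyyyyyyyyyyyy........
54 .......yyyyyyyyyyyyyyyyy........
55 ........yyyyyyyyyyyyyyyy........
56 ........yyyyyyyyyyyyyyyy........
57 .........yyyyyyyyyyyyyyy........
58 .........yyyyyyyyy..............
59 ................................
bow bottom at TCP-.0119: [34.6 48.2]
```

No slip: the bow's underside sits at its predicted row, about 5 mm above the block. Finish pushing in.

{"op": "servo_tool", "data": {"series": [[0,0.3,-1,0,0,0,1],[0,-0.3,-2,0,0,0,1],[0,0,-3,0,0,0,1],[0,0,-4,0,0,0,1],[0,0,-4.5,0,0,0,1],[0,0,-4.5,0,0,0,1]]}}

```text
time_s: 22.45
tool_pos: [0.5336, 0.1278, 0.1075]
orientation: [-0.079, -3.14, 0.0]
ft_force: [-0.3, 1.1, -1.5]
width: 0.108
grip_force: 60.0
```

{"op": "servo_tool", "data": {"series": [[0,0,-0.5,0,0,0,1],[0,0,-1,0,0,0,1],[0,0,-1.5,0,0,0,1],[0,0,-1.5,0,0,0,1]]}}

```text
time_s: 22.85
tool_pos: [0.5337, 0.1278, 0.1068]
orientation: [-0.08, -3.141, -0.001]
ft_force: [-2.1, 0.6, 5.9]
width: 0.099
grip_force: 60.0
```

{"op": "servo_tool", "data": {"series": [[0,0,-0.5,0,0,0,1],[0,0,-0.5,0,0,-1,1],[0,0,-0.5,0,0,-2,1],[0,0,-0.5,0,0,-3,1],[0,0,-0.5,0,0,-4,1],[0,0,-0.5,0,0,-5,1],[0,0,-0.5,0,0,-6,1],[0,0,-0.5,0,0,-6,1]]}}

```text
time_s: 23.65
tool_pos: [0.5342, 0.127, 0.1068]
orientation: [0.893, 3.011, -0.001]
ft_force: [-1.4, -1.7, 10.6]
width: 0.1
grip_force: 60.0
```

```bash
python3 - <<'E'
from h import *
s=read_state();print({k:np.round(s[k],3) for k in('tool_pos','ft_force','torque','joint_pos','orientation')})
E
```

```text
{'tool_pos': array([0.534, 0.127, 0.107]), 'ft_force': array([-1.353, -1.678, 10.65 ]), 'torque': array([-0.588,  0.657, -0.025]), 'joint_pos': array([-0.622,  0.456,  0.412,  1.961, -0.253,  0.774,  0.929]), 'orientation': array([ 8.930e-01,  3.011e+00, -1.000e-03])}
```

{"op": "servo_tool", "data": {"series": [[0,0,0,0,0,-1,1],[0,0,0,0,0,-2,1],[0,0,0,0,0,-3,1],[0,0,0,0,0,-4,1],[0,0,0,0,0,-5,1],[0,0,0,0,0,-6,1],[0,0,0,0,0,-7,1],[0,0,0,0,0,-7,1]]}}

```text
time_s: 24.45
tool_pos: [0.5334, 0.1264, 0.1068]
orientation: [-1.757, -2.604, 0.002]
ft_force: [-5.1, -3.6, 11.9]
width: 0.105
grip_force: 60.0
```

{"op": "servo_tool", "data": {"series": [[0,0,0,0,0,-1,1],[0,0,0,0,0,-2,1],[0,0,0,0,0,-3,1],[0,0,0,0,0,-4,1],[0,0,0,0,0,-5,1],[0,0,0,0,0,-5,1]]}}

```text
time_s: 25.05
tool_pos: [0.5328, 0.1262, 0.1068]
orientation: [-2.279, -2.161, 0.004]
ft_force: [-6.1, -2.9, 15.0]
width: 0.102
grip_force: 60.0
```

```bash
cat > chk.py <<'E'
from h import *
grab('top');grab('side')
s=read_state();print({k:np.round(s[k],3) for k in('tool_pos','ft_force','torque','joint_pos','orientation')})
o=s['orientation'];print('turned',1.52-(2*np.arctan2(abs(o[1]),o[0]*np.sign(o[1]))-np.pi/2) )
im=load('top')['frame'];h=cv2.cvtColor(im,cv2.COLOR_RGB2HSV).astype(int)
for v in range(196,246,2): print(v,''.join('Y' if 22<=a<34 and b>150 else 'y' if 8<=a<22 and b>110 else 'B' if 95<a<130 and b>130 else 'r' if (a<8 or a>165) and b>110 else 'W' if c>180 else 'g' if 70<a<95 and b>90 else '.' for a,b,c in h[v,168:250]))
E
python3 chk.py
```

```text
{'tool_pos': array([0.533, 0.126, 0.107]), 'ft_force': array([-6.086, -3.47 , 15.19 ]), 'torque': array([-0.93 ,  1.776, -0.01 ]), 'joint_pos': array([-0.82 ,  0.504,  0.674,  1.974, -0.429,  0.811,  0.046]), 'orientation': array([-2.277, -2.163,  0.004])}
turned 1.5712897725027475
196 ....WWWWWWWWWWW..gggggggggggggggggggggggggggggggggggggggggggggg.g..........WWWWWWW
198 ....WWWWWWWWWW..gggggggggg.gggggggggggggggggggggggggggggggggggggg..W.......WWWWWWW
200 ....WWWBBBBBBBBggggggggggg.ggggggggggggggggggggggggggggggggggggg...W.......WWWWWWW
202 ....WWWBBBBBBB.gggggggggggggggggggggggggggggggggggggggggggggggggg..W.......WWWWWWW
204 ...WWWWBBBBBBB.ggggggggggggggggggggg.ggggggggggggggggggggggggggg...W.......WWWWWWW
206 ...WWWWBBBBBBBggg.gg.gggggggggggggggggggggggg.gggggggggggggggggg...W.......WWWWWWW
208 ...WWWWBBBBBB.gggggggggggggggggggggg.ggggggggggggggggggg.ggggggg..WW......WWWWWWWW
210 ...WWWWBBBBBBggggggggggggggggggggggggggggggggggggggggggggggggggg..W.......WWWWWWWW
212 ...WWWBBBBBBBggggggggggggggggggggggggggggggggggggggggggggggggggg..........WWWWWWWW
214 ...WWWWBBBBBBgg....ggggggggggg
[... 657 characters left out ...]
WWWW
230 ..WWWWBBBBBBBgggggg.gggggggggggggggggggggggggggggggggggggggggggggg..WW....WWWWWWWW
232 ..WWWBBBBBBBggg.ggggggggggggggggggggggggggggggggggggggggggggggggg........WWWWWWWWW
234 ..WWWBBBBBBBg.ggg.gggg.ggggggggg.ggggggggggggggggggggggggg.gggggg......WWWWWWWWWWW
236 ..WWWBBBBBB.ggggggggggggggggggggggggggggggggggggggggggg.ggggggggg......WWWWWWWWWWW
238 ..WWWBBBBB..gggggggggggggggggggggggggggggggggggggggggggggggggggg.......WWWWWWWWWWW
240 ..WWWBBBBBggggg.gggggggggggggggggg.ggggggggggggggggggggggggggggg......WWWWWWWWWWWW
242 .WWWWWBBBggggggggggggggggggggggggggggggggggggggggggggggggggg..........WWWWWWWWWWWW
244 .WWWWWW.gggggg.gggggggggggggggggggggggggggggggggg.ggg.ggggg...........WWWWWWWWWWWW
```

Turned 1.57 so far. I add the rest for the play, relieve the side load, then look for the tablets through the see-through right side by code.

{"op": "servo_tool", "data": {"series": [[-0.4,-0.4,0,0,0,-0.7,1],[-0.4,-0.4,0,0,0,-1.3,1],[-0.4,-0.4,0,0,0,-1.7,1],[-0.4,-0.4,0,0,0,-1.7,1],[-0.4,-0.4,0,0,0,-1.7,1],[-0.4,-0.4,0,0,0,-1.7,1],[-0.4,-0.4,0,0,0,-1.7,1],[-0.4,-0.4,0,0,0,-1.7,1]]}}

```text
time_s: 25.95
tool_pos: [0.5325, 0.1263, 0.1068]
orientation: [-2.43, -1.989, 0.003]
ft_force: [-4.9, -2.6, 15.3]
width: 0.105
grip_force: 60.0
```

```bash
sed -i 's/^for v in range(196.*$//' chk.py; python3 - <<'E'
from h import *
old=load('side')['frame'].astype(int)
exec(open('chk.py').read())
from fit import box
pts=np.array([w2px('side',p) for p in box((.5774,.185),-.05,.204,.204,0,.075)]);print(pts.round(0).tolist())
im=load('side')['frame'];a=pts.min(0).astype(int);b=pts.max(0).astype(int);print(a,b)
h=cv2.cvtColor(im,cv2.COLOR_RGB2HSV).astype(int)
for v in range(180,240,1): print(v,''.join('Y' if 20<=x<34 and y>130 else 'y' if 8<=x<20 and y>110 else 'B' if 95<x<130 and y>90 else 'r' if (x<8 or x>165) and y>90 else 'W' if z>200 else '+' if z>140 else '-' if z>100 else '.' for x,y,z in h[v,220:305]))
E
```

```text
{'tool_pos': array([0.532, 0.126, 0.107]), 'ft_force': array([-5.879, -2.877, 14.247]), 'torque': array([-0.668,  1.647,  0.149]), 'joint_pos': array([-0.847,  0.514,  0.711,  1.977, -0.456,  0.817, -0.077]), 'orientation': array([-2.43 , -1.989,  0.003])}
turned 1.7188808721178102
[[232.0, 237.0], [231.0, 213.0], [222.0, 213.0], [221.0, 191.0], [300.0, 231.0], [301.0, 207.0], [283.0, 208.0], [283.0, 187.0]]
[221 186] [300 237]
180 ----...BBBBBBBBBBBBBBB-.---.BBBB..----BBB---------------+++++++++++++++++++++++++----
181 ---BBBBBBBBBBBBBBBBBBBB----.BBBB..----BBBB-------------++++++++++++++++++++++++++----
182 ---.BBBBBBBBBBBBBBBBBBB----.BBBB..---BBBBB.-------------++++++++++++++++++++++++--.--
183 ----BBBBBBBBBBBBBBBBBBB----.BBBB..---BBBBBB.------------++++++++++++++++++++++++--.--
184 ----.BBBBBBBBBBBBBBBBBB----.BBBB..---BBBBBBB------------+++++++++++++++++++++++++-.--
185 -----BBBBBBBBBBBBBBBBBB----..BBB..---BBBBBBB.-----------+++++++++++++++++++++++++-.--
186 -----.BBBBBBBBBBBBBBBBB-.--.rrr...---BBBBBBBB.----------++++++++++++++++++++++++--.--
187 ------BBBBBBBBBBBBBBBBB+---.rrrr..
[... 4031 characters left out ...]
++++++++++++++++++++++++++++++++W++++++++++++++++-++-----..---......--
233 ----......--++++++++++++++++++++++++W+W+++++++++++++++++---.............----.......-+
234 ............-+++++++++++++++++++++++++++++++++-------.--..................---......-+
235 .............+++++++++++++++++++++--------....-...---.............................--+
236 .............++++++++----------..................------.........................-.-++
237 ............----.--------.......................-------...........................-++
238 ........-----.........-----.......................---.............................-++
239 ..........-............----.........---...........................................-++
```

```bash
python3 - <<'E'
from h import *
o=cv2.resize(cv2.imread('pics/side0.png'),(560,420),interpolation=cv2.INTER_AREA)[:,:,::-1].astype(float)
n=np.mean([grab('side')['frame'].astype(float) for _ in range(6)],0)
print(w2px('side',(.537,.216,.012)),w2px('side',(.50,.19,.004)),w2px('side',(.57,.25,.02)))
d=n-o; P=(slice(210,238),slice(224,302))
print('mean/std panel new',n[P].mean((0,1)).round(1))
for v in range(211,236): print(v,' '.join('%3d'%x for x in d[v,224:302:2].mean(1)))
print('blue-red new')
for v in range(211,236): print(v,' '.join('%3d'%x for x in (n[v,224:302:2,2]-n[v,224:302:2,0])))
E
```

```text
[244.21162147 215.72944709] [234.37525045 222.24983609] [251.80595993 208.79919795]
mean/std panel new [154.7 149.  136.1]
211  14   0   0  -7   0   0   0   1   1   2   3   1   0   1  -1 -10  -3  -9  -8  -6  -9  -4  -7  -5  -5  -5  -5  -4   0  -1   0   0   0   1   2  -1   0   1   9
212   7   3   1 -15   4   2   0   0   1  -6  -4   0  -6  -7  -4 -19   0  -2  -4  -1  -1   0   3   0  -4   0   1   0   0  -1   1   0   0   3   0   5   3   1  12
213  22  -1   0   0  -3  -1  -4  -4  -2 -10  -2   0  -3  -1  -2   3   2   3   1   2  -1   0   3   0   0   1   1   1   2   3   1   2   2   2  -4   3   2  13  18
214  -8  -1  -2   1   0  -3  -7  -7  -5  -7  -9  -2   0   0   0   4   0   1   2   0   1   2   2   5   1   3   0   0   3   3   3   0  -1   1   3   1   2  10  15
215 -23  -2  -2   1  12   1  -7  -6  -9 -13  -6   3   3   0   2   1   1   3  -1   1   0   2   6   0   0   0   3   1   1   1   3   0  -1   2   1   5   2   8  13
216 -26  -2  -3   1  15   0  -2   4  10   0   5   3   2   0   3   1   1   0   0   0   0   0   2   1   0   2   0   0   0   0   1   0   4   4   2   1   5  11  11
217 -19 -21   4  
[... 6335 characters left out ...]
 -19 -18 -18 -20 -21 -23 -19 -21 -22 -23 -21 -17 -17 -17 -15
232 -14 -13 -14 -16 -18 -21 -18 -18 -19 -20 -20 -19 -18 -17 -18 -18 -18 -19 -17 -19 -17 -19 -21 -24 -22 -21 -22 -22 -20 -21 -18 -16 -17 -17 -13 -16 -13 -14 -12
233 -13 -13 -14 -15 -19 -23 -19 -19 -20 -18 -19 -20 -19 -18 -19 -18 -22 -23 -22 -22 -21 -19 -21 -21 -20 -20 -19 -17 -13 -14 -11 -13 -11 -13 -15 -14 -13 -13 -12
234 -14 -14 -11 -15 -19 -20 -17 -19 -20 -20 -21 -22 -23 -22 -22 -18 -22 -24 -20 -19 -20 -18 -17 -16 -16 -14 -13 -11 -12  -9 -10 -11 -11 -12 -13 -16 -15 -12 -13
235 -14 -14 -14 -12 -15 -22 -19 -23 -23 -21 -19 -24 -24 -21 -20 -17 -17 -17 -15 -14 -15 -15 -16 -14 -17 -14 -12 -12 -11 -12 -12 -12 -10 -11 -11 -14 -11 -13 -13
```

```bash
python3 - <<'E'
from h import *
n=np.mean([grab('side')['frame'].astype(float) for _ in range(12)],0)
for v in range(211,220): print(v,' '.join('%3d'%x for x in (n[v,228:262,2]-n[v,228:262,0])),'\n   ',' '.join('%3d'%x for x in n[v,228:262,0]))
s=read_state();print(s['torque'].round(3),s['ft_force'].round(1),s['time_s'])
for y in(.19,.21,.23,.25):
  print(y,[w2px('side',(x,y,z)).round(1).tolist() for x in(.51,.54,.565) for z in (.004,.018)])
for p in ((.51,.24),(.54,.24),(.565,.24)): print(w2px('top',(*p,.067)).round(0))
E
```

```text
211 -13 -16 -22   0  -6  -6  -5  -6  -6  -5  -5  -5  -4  -3  -2  -2  -1  -7  -7  -7 -12 -12 -12 -15 -15 -14 -25 -25 -26 -25 -25 -24 -26 -25 
    134 130 161 255 255 253 253 253 254 254 254 255 255 255 255 255 255 253 253 253 248 248 249 241 241 243 221 221 221 205 203 223 212 211
212 -12 -15 -15 -17   0  -9  -9 -13 -14 -12 -12 -15 -16 -22 -26 -25 -25 -24 -24 -24 -24 -24 -24 -24 -24 -24 -19 -20 -22 -22 -22 -21 -21 -22 
    131 129 114 247 255 252 252 245 247 247 248 239 241 234 216 217 218 202 222 221 209 210 212 200 200 205 152 153 183 177 177 186 180 182
213 -14 -13 -12 -20 -25 -25 -25 -26 -25 -25 -24 -25 -25 -22 -21 -22 -23 -16 -22 -21 -19 -20 -21 -22 -19 -20 -17 -19 -20 -20 -20 -19 -20 -19 
    127 127 117 163 214 218 219 205 206 208 209 199 201 165 149 182 182 171 185 185 178 179 180 174 167 177 158 160 172 170 170 169 168 168
214 -14 -15 -14 -18 -22 -22 -23 -16 -14 -13 -11  -5  -7  -3   2  -2  -4  -9 -19 -20 -18 -18 -18 -17 -17 -18 -19 -19 -19 -18 -19 -19 -19 -19 
    127 127 125 139 178 179 182 161 168 169 169 161 164 151 141 154 153 159 166 168 168 168 167 166 162 164 162 164 
[... 1218 characters left out ...]
9 -19 -19 -19 -19 -20 -19 -19 -19 -20 -19 -20 -19 -19 -20 -18 -19 -19 
    129 127 127 122 188 188 188 151 162 162 161 162 162 163 163 162 163 162 164 164 164 163 164 163 164 165 165 166 163 165 166 164 164 164
[-0.636  1.728  0.166] [-6.4 -1.9 13.5] 26.95
0.19 [[237.6, 221.9], [237.5, 217.7], [247.1, 220.9], [247.0, 216.7], [255.0, 220.1], [254.9, 215.9]]
0.21 [[236.2, 219.7], [236.1, 215.4], [245.6, 218.7], [245.5, 214.5], [253.4, 217.9], [253.3, 213.7]]
0.23 [[234.9, 217.4], [234.8, 213.3], [244.2, 216.5], [244.1, 212.4], [251.9, 215.7], [251.8, 211.6]]
0.25 [[233.6, 215.3], [233.5, 211.2], [242.8, 214.4], [242.7, 210.3], [250.4, 213.6], [250.3, 209.5]]
[191. 233.]
[190. 222.]
[190. 212.]
```

Through the see-through side, new blue/white signatures lie on the store floor at side pixels u 235–244, v 214–217. The plug is against its stop (turned 1.72, torque 0.17 N m) and the bow is pressed on the block with about 14 N. Handing in.

```bash
python3 -c "
from workcell import job
print(job.sign_off())"
```

```text
the job is handed in; nothing more can be done
None
```

The job is handed in at about 27 s: the tray was emptied into the hopper and set down flat, and the key is fully in and held turned about 1.72 rad against its stop, but the camera only let me make out about two tablets on the store floor, so I am inferring that the third dropped too.

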